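# Check two drying bowls with the infrared thermometer

## Task

Compare how dry the two upturned bowls are: lift the pistol-shaped infrared thermometer out of its case by the barrel, lay it on its side on the bench, then take it again by the handle so that your grip squeezes the trigger. Keeping the trigger squeezed and the barrel level, point it at the middle of the wall of the bowl on the round banding wheel, square on from about 10 cm away, and hold it steady there for two seconds, then do the same for the bowl on the square plaster slab. Finally lay the thermometer flat on the bench outside its case and let go; do not drop it, do not touch the bowls, which are soft clay, and leave the other things where they are.

Things in the scene. Friction and masses are not known exactly. Their poses are not given: they have to be found in the camera images.
- gun: Pistol-shaped infrared thermometer, dark grey, 0.28 kg, on its side in its case. Origin: its underside as it lies, below where barrel and handle centre lines meet. x = aiming direction, -y = towards the handle, z = across the gun (up). Barrel: box, x -55 to +72 mm, y -23 to +23, z 0 to 40, then a round nose of 39 mm diameter to x = 102. Lies flat and stable on either side, on barrel and butt
- gun_barrel (a point): Point on the barrel's centre line, 53 mm ahead of the gun's origin, half-way through its thickness (20 mm up as it lies), between the case's two finger wells: the only place where fingers fit while the gun is in the case. The barrel is 46 mm across here, in the gun's y direction. Axes as the gun's
- gun_grip (a point): Centre of the squeezed handle and trigger, at (-6, -55, 20) mm in the gun's frame. The handle runs from the barrel's underside (y = -23) to y = -118, raked 0.2 rad towards -x; 34 mm wide, 36 thick. Fingers close along (0.98, -0.20) in the gun's x, y: one on the trigger in front, one on the back of the handle; 41 mm with the trigger out, 35 squeezed. Axes as the gun's
- gun_muzzle (a point): Centre of the lens at the front end of the barrel, at (102, 0, 20) mm in the gun's frame; the gun looks along its x axis from here
- trigger (a joint): Sliding trigger at the front of the handle, 26 mm long, just below the barrel; 0 = out, 0.006 m = fully squeezed, sprung (about 3.5 N when fully squeezed; any firm grip on the handle there bottoms it), it comes out again when let go
- case: Open black case, fixed, 238 (x) by 222 (y) mm, 47 high, with a grey moulded insert (floor 6 mm) round the gun. Origin: centre of its underside; x along the barrel. The gun's origin lies at (-22, 30, 6) mm. Two finger wells beside the barrel, each 46 mm along it and reaching 47 mm out, down to the floor. Lid folded flat on the +y side to y = 342, 24 high; carrying handle at -y to y = -133
- wheel: Banding wheel (potter's turntable) of dark iron: round foot of 164 mm diameter, thin stem, round head of 210 mm diameter whose top is 120 mm above the bench. Its foot stays put, the head turns freely. Origin: centre of the foot on the bench. The bench ahead of the robot, round x = 0.48, y = 0 m, is clear: room to lay the gun
- slab: Square white plaster drying slab, 200 by 200 mm and 60 mm high, fixed. Origin: centre of its underside
- bowl_w: The upturned clay bowl on the banding wheel, loose: rim 150 mm across at the bottom, 78 mm high, foot ring 80 mm across on top, 0.42 kg, soft. Origin: centre of the rim plane, on the wheel's head
- bowl_w_mid (a point): Point on the axis of that bowl, half-way up (39 mm above the wheel's head); the wall there is 66 mm from the axis all round
- bowl_p: The same kind of bowl, upturned on the plaster slab, loose. Origin: centre of the rim plane, on the slab's top
- bowl_p_mid (a point): Point on the axis of that bowl, half-way up (39 mm above the slab); the wall there is 66 mm from the axis all round
- plate_a: Bystander: rimmed clay plate, 170 mm across, 26 mm high. Origin: centre of its underside
- plate_b: Bystander: rimmed clay plate, 150 mm across, 26 mm high. Origin: centre of its underside
- loop_tool: Bystander: trimming tool with wooden handle and wire loop, 160 mm long along its x, 12 mm high. Origin: on the bench under its middle
- knife: Bystander: wooden modelling knife, 152 mm long along its x, 8 mm high. Origin: on the bench near its middle
- rib: Bystander: steel kidney rib, 96 by 52 mm, 3 mm thick. Origin: centre of its underside
- tub: Bystander: clear plastic tub, 110 mm across, 50 mm high. Origin: centre of its underside
- jar: Bystander: small glaze jar, 52 mm across, 60 mm high. Origin: centre of its underside
Mind the look-alikes: they are no part of the job. Leave any purple look-alike of the bowl_w alone.

How it is judged:
By the outcome, as a careful person would: the job done as asked, in the order asked, and still so for the second after the job is handed in, with the robot touching nothing.
It also fails if it takes over 67 s, if anything falls off the work surface, if the arm or the gripper's body presses on something with over 40 N, if the wrist force passes 120 N, or if a joint passes its speed limit or range.

## Robot

A 6-joint arm with a two-finger parallel gripper is mounted at the origin on the work surface. World frame = base frame: x ahead of the robot, y to its left, z up, the work surface at z = 0. Lengths are in mm, angles in rad, forces in N, time in s.
With the tool pointing down it reaches from about 300 to 775 mm from the base axis. Payload 14.6 kg.
Tool frame: the origin (TCP) lies midway between the tips of the shut fingers; the grasp point (between the pads) lies 19 mm behind it (manip.hold_point_z is the distance from the TCP to the grasp point, in mm); z points along the fingers, y is the direction in which the jaws open and shut (so a half turn about z gives the same grasp; the last joint's range is limited). The gripper opens to 94 mm and grips with 3 to 60 N. Pads are 16 mm wide; open, the fingers measure 119 mm over their backs; the gripper's body (75 mm by 177 mm) begins 78 mm behind the grasp point.
Start: joints at [-1.352, 0.3, 1.521, -0, 1.321, -0.067], TCP at [155.052, -527.682, 205.446] pointing down, gripper open.
Joint ranges: [-3.03, 3.03], [-0.79, 2.21], [0.23, 2.52], [-1.04, 4.18], [0, 3.07], [-2.55, 2.55]. Speed limits (rad/s): [2.22, 2.22, 2.57, 3.14, 3.14, 3.14].

## Interface

Orientations are given as [roll, pitch, yaw] about the fixed x, y, z axes, in that order (R = Rz(yaw) Ry(pitch) Rx(roll)).
In Python, from cell import manip gives the robot as it stands.
- The arm moves only by the shell command python3 -m crank 'ROWS' [OPENING] [FORCE]. ROWS is JSON, a list of rows, each an object with "offset": the shift along the world's x, y, z in m, a list of three; "spin": the turn about the world's z in degrees. In form: [{"offset": [dx, dy, dz], "spin": spin}, ...]. A call has exactly 8 rows; each row is the pose to reach, as a shift and turn from the pose measured when the call began; what a row does not reach only later rows make up. A row lasts 1/12 s, in which the tool goes at most 41.7 mm and 7.16 degrees, less where a joint would pass 70% of its speed; a pose out of reach is approached as far as the arm can. A call with a gripper value outside its range is refused whole. OPENING is the opening, from 0 (shut) to 1 (fully open), set as the call begins (- or left out, the last holds). The fingers move at their own pace and stop on an object; FORCE is the grip in N (left out, the last holds). Time passes only in rows, so rows that repeat a pose let the fingers close, or fill a call up. It gives the time, the measured TCP pose, the force and the opening at its end, in the units of the state.
- manip.read_state(): the state, without advancing time (a new reading comes with each control period).
- manip.camera(name): name is "scene" or "top" or "wrist"; returns a dict with "pixels" (400x640x3 uint8, red, green, blue), "fx", "fy", "cx", "cy" (pixels), "extrinsics" (4x4, takes a point from world to camera coordinates); the wrist camera has in their place "hand_eye" (4x4, takes a point from camera to tool coordinates, whose origin is the TCP and whose axes are the flange's). Camera axes: x right, y down, z forward; pixel columns grow to the right and rows downward; lengths in mm; the calibration is good to about 2 mm. A picture is of the moment at which its call begins: read the wrist's pose just before it. There is no depth.
- manip.sign_off(): hands the job in, once; it reports no verdict.
Trained networks look in a picture, given as the dict that the camera call returned (one of the last four; its "shot" number tells which), for a name from the list of things; names that differ only in an ending like _2 or _b are one class to them, and where a whole thing is asked for, a point or a joint stands for the part that bears it (a point fixed in the world has none). Each returns a list of dicts, best first, with "conf" (0 to 1); they miss things now and then, are a little off and sometimes report something else, mostly with a low value. They report only what shows in the picture. A call takes as long as a camera call. They do not tell look-alikes from the thing itself.
- manip.search_frame(picture, name): "location" ([x, y, z] in mm, in world coordinates, good to about 4 mm: the middle of the surface that is visible of it).
- manip.masks_of(picture, name): "mask" (400x640 bool, what is visible of it).
The state is a dict: "clock": time; "joints": joint angles; "qd": joint speeds; "effort": joint torques, N m; "eef_pos": TCP position; "eef_rot": TCP orientation; "wrist_force": force on the tool from outside, world axes, zero at the start; "moment": the same for the moment, N m; "finger_gap": finger opening in mm.
Only numpy, scipy, OpenCV 4.12 (cv2) and the standard library are available. Lean on these libraries where they do the work, as an engineer would, in place of code of your own. Each camera call takes 0.05 s, during which the arm holds its last target. There are 200 camera calls.

## Working session

There is one attempt and no reset: what is moved stays moved. The work goes in short steps, Python scripts to look and compute and a shell command to move; the robot and the scene stay as the last step left them, time stands still between calls to the robot, and variables do not carry over. Pictures are saved under pics/ and viewed, about 8 in all and at most 12, crops included, and the job is handed in when it is done.

```bash
mkdir -p pics; ls; python3 - <<'E'
from cell import manip
import cv2, numpy as np
print(manip.hold_point_z, manip.read_state())
for n in ("top","scene"):
    p=manip.camera(n); cv2.imwrite(f"pics/{n}0.png",p["pixels"][:,:,::-1])
    print(n,p["fx"],p["cx"],p["cy"],np.round(p["extrinsics"],3).tolist())
    for o in ("gun","case","wheel","slab","bowl_w","bowl_p"):
        print(o,[(np.round(d["location"]).tolist(),round(d["conf"],2)) for d in manip.search_frame(p,o)[:4]])
E
```

```text
pics
18.8 {'clock': 0.0, 'joints': array([-1.35156824e+00,  3.00465717e-01,  1.52161060e+00, -2.80555497e-05,
        1.32068733e+00, -6.65817118e-02]), 'qd': array([ 0.00134095,  0.00021698,  0.00133766, -0.00120332,  0.00034614,
        0.00147978]), 'effort': array([-2.75664141e-03, -5.31807876e+01, -3.52732587e+01,  7.06564612e-02,
        2.43387348e-02, -8.21946969e-05]), 'eef_pos': array([ 155.00432301, -527.42194814,  204.87679584]), 'eef_rot': array([-3.14042245e+00, -5.07944343e-05,  2.85816726e-01]), 'wrist_force': array([-0.8624395 ,  0.56071358, -0.25791432]), 'moment': array([ 0.03572258, -0.01839338,  0.00087659]), 'finger_gap': 93.66598582866794}
top 481.551044555712 317.4552476716432 197.32509715998825 [[0.102, -0.995, 0.003, 23.069], [-0.974, -0.101, -0.201, 537.428], [0.201, 0.018, -0.979, 1472.092], [0.0, 0.0, 0.0, 1.0]]
gun [([406.0, 323.0, 49.0], 0.78), ([740.0, 57.0, 182.0], 0.48), ([767.0, -160.0, 10.0], 0.48), ([255.0, -395.0, 60.0], 0.29)]
case [([426.0, 446.0, 13.0], 0.73), ([752.0, 37.0, 120.0], 0.31)]
wheel [([750.0, 39.0, 120.0], 0.7), ([745.0, 58.0, 177.0], 0.32)]
slab [([663.0, -325.0, 62.0], 0.73)]
bowl_w [([648.0, 522.0, 57.0], 0.93), ([744.0, 56.0, 181.0], 0.62), ([710.0, -356.0, 115.0], 0.55)]
bowl_p [([648.0, 522.0, 57.0], 0.93), ([744.0, 56.0, 181.0], 0.62), ([710.0, -356.0, 115.0], 0.55)]
scene 374.51461802160406 320.39658062327294 204.06790559001038 [[0.671, 0.741, 0.012, -404.18], [0.566, -0.501, -0.655, -179.743], [-0.479, 0.446, -0.756, 1471.176], [0.0, 0.0, 0.0, 1.0]]
gun [([414.0, 322.0, 40.0], 0.91)]
case [([447.0, 401.0, 26.0], 0.7)]
wheel [([807.0, 1.0, 113.0], 0.8)]
slab []
bowl_w [([743.0, -374.0, 116.0], 0.69), ([676.0, 504.0, 48.0], 0.65), ([780.0, 31.0, 175.0], 0.64)]
bowl_p [([743.0, -374.0, 116.0], 0.69), ([676.0, 504.0, 48.0], 0.65), ([780.0, 31.0, 175.0], 0.64)]
```

View pics/top0.png

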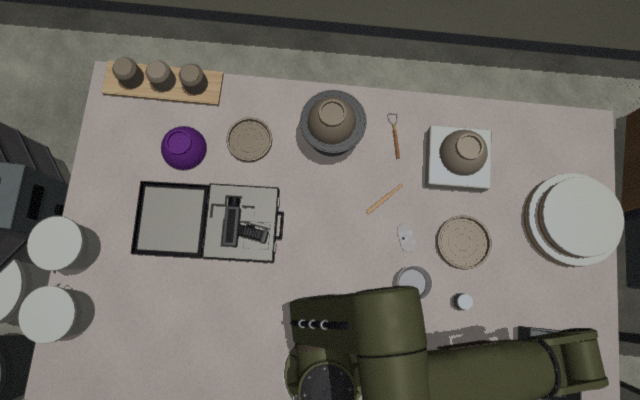

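View pics/scene0.png

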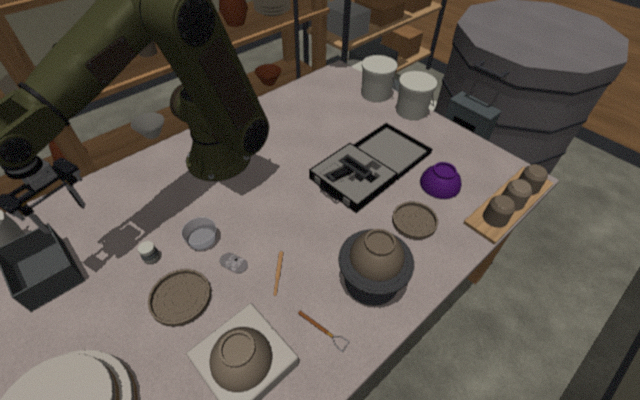

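The top view shows the gun in its case at about (245,220), with the barrel up the image (roughly +x) and the handle to the right. The wheel bowl is at (333,120), the slab bowl at (465,150) and the purple decoy at (183,147). The scene view agrees. I'll move over the case for a closer wrist look.

```bash
python3 -m crank '[{"offset":[0.03,0.03,0.02],"spin":0},{"offset":[0.06,0.06,0.04],"spin":-3},{"offset":[0.09,0.09,0.06],"spin":-5},{"offset":[0.12,0.13,0.08],"spin":-8},{"offset":[0.15,0.165,0.1],"spin":-10},{"offset":[0.17,0.2,0.12],"spin":-12},{"offset":[0.19,0.235,0.13],"spin":-12},{"offset":[0.21,0.27,0.14],"spin":-12}]' 1 40
python3 -m crank '[{"offset":[0.01,0.04,0],"spin":0},{"offset":[0.02,0.08,0],"spin":0},{"offset":[0.03,0.12,0],"spin":0},{"offset":[0.035,0.16,0],"spin":0},{"offset":[0.035,0.2,0],"spin":0},{"offset":[0.035,0.24,0],"spin":0},{"offset":[0.035,0.28,0],"spin":0},{"offset":[0.035,0.32,0],"spin":0}]'
python3 -m crank '[{"offset":[0,0.04,0],"spin":0},{"offset":[0,0.08,0],"spin":0},{"offset":[0,0.12,0],"spin":0},{"offset":[0,0.16,0],"spin":0},{"offset":[0,0.2,0],"spin":0},{"offset":[0,0.2,0],"spin":0},{"offset":[0,0.2,0],"spin":0},{"offset":[0,0.2,0],"spin":0}]'
cat > h.py <<'E'
from cell import manip
import cv2, numpy as np
from scipy.spatial.transform import Rotation as R
def ext(p,s):
    if "extrinsics" in p: return np.array(p["extrinsics"])
    T=np.eye(4); T[:3,:3]=R.from_euler("xyz",s["eef_rot"]).as_matrix(); T[:3,3]=s["eef_pos"]
    return np.linalg.inv(T@np.array(p["hand_eye"]))
def proj(p,E,X):
    c=np.atleast_2d(X)@E[:3,:3].T+E[:3,3]
    return np.c_[p["fx"]*c[:,0]/c[:,2]+p["cx"],p["fy"]*c[:,1]/c[:,2]+p["cy"]]
def onplane(p,E,uv,z):
    uv=np.atleast_2d(uv).astype(float)
    d=np.c_[(uv[:,0]-p["cx"])/p["fx"],(uv[:,1]-p["cy"])/p["fy"],np.ones(len(uv))]@E[:3,:3]
    o=-E[:3,:3].T@E[:3,3]
    return o+d*((z-o[2])/d[:,2])[:,None]
def shoot(n,f):
    s=manip.read_state(); p=manip.camera(n); cv2.imwrite(f"pics/{f}.png",p["pixels"][:,:,::-1]); return p,ext(p,s),s
E
python3 - <<'E'
from h import *
p,E,s=shoot("wrist","w1")
print(s["clock"],s["eef_pos"],s["eef_rot"],s["joints"],p["fx"],np.round(p["hand_eye"],2).tolist())
for o in ("gun","gun_barrel","gun_grip","gun_muzzle"):
    print(o,[(np.round(d["location"]).tolist(),round(d["conf"],2)) for d in manip.search_frame(p,o)[:2]])
m=manip.masks_of(p,"gun")
if m:
    m=m[0]["mask"]; np.save("m.npy",m)
    ys,xs=np.nonzero(m); print(xs.min(),xs.max(),ys.min(),ys.max(),m.sum())
    c=max(cv2.findContours(m.astype(np.uint8),0,2)[0],key=cv2.contourArea)
    a=cv2.approxPolyDP(c,4,True)[:,0]; print(np.c_[a,onplane(p,E,a,46)[:,:2].round()].tolist())
E
```

```text
clock: 1.37
eef_pos: [346.8, -287.8, 335.7]
eef_rot: [3.141, -0.001, 0.076]
wrist_force: [0.1, -1.2, 0.2]
finger_gap: 93.8
clock: 2.03
eef_pos: [381.2, 34.0, 336.0]
eef_rot: [3.141, -0.002, 0.076]
wrist_force: [0.6, -0.9, -0.0]
finger_gap: 94.2
clock: 2.7
eef_pos: [381.1, 233.7, 335.9]
eef_rot: [3.14, -0.001, 0.076]
wrist_force: [-0.8, 0.8, -0.6]
finger_gap: 94.2
2.7 [381.13291443 233.70868821 335.89378931] [ 3.14036479e+00 -1.47290796e-03  7.61188121e-02] [ 4.69140588e-01 -5.43063901e-03  1.57168142e+00 -1.69835626e-03
  1.57445151e+00  1.96381204e+00] 294.3848451872273 [[0.0, -0.97, -0.24, 70.15], [1.0, 0.0, 0.0, 0.39], [-0.0, -0.24, 0.97, -179.1], [0.0, 0.0, 0.0, 1.0]]
gun [([415.0, 326.0, 48.0], 0.6), ([442.0, -218.0, 1.0], 0.37)]
gun_barrel [([414.0, 327.0, 42.0], 0.92), ([443.0, -214.0, -2.0], 0.68)]
gun_grip [([415.0, 332.0, 45.0], 0.63)]
gun_muzzle [([418.0, 330.0, 40.0], 0.84)]
235 325 81 185 4571
[[241.0, 82.0, 506.0, 356.0], [235.0, 123.0, 446.0, 365.0], [239.0, 184.0, 351.0, 357.0], [264.0, 183.0, 356.0, 317.0], [269.0, 162.0, 390.0, 310.0], [318.0, 175.0, 375.0, 231.0], [325.0, 151.0, 414.0, 223.0], [289.0, 139.0, 429.0, 280.0], [270.0, 139.0, 426.0, 310.0], [264.0, 85.0, 505.0, 322.0]]
```

View pics/w1.png

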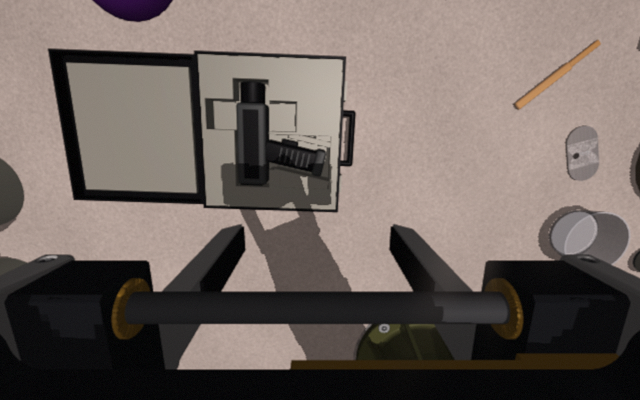

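The wrist view shows the case at px (195..345, 52..211), the barrel at (237..269, 82..184) and the handle to the right. I'll work out the pose from the case and barrel corners.

```bash
python3 - <<'E'
from h import *
p=manip.camera("wrist"); s=manip.read_state(); E=ext(p,s)
a=onplane(p,E,[[195,52],[345,57],[338,211],[204,209]],47)[:,:2]; print(a.round())
e=np.array([[119,111],[119,-111],[-119,-111],[-119,111]])
from scipy.optimize import least_squares
f=lambda q:((e@np.array([[np.cos(q[2]),np.sin(q[2])],[-np.sin(q[2]),np.cos(q[2])]])+q[:2])-a).ravel()
r=least_squares(f,[430,310,0]); q=r.x; print("case",q,r.fun.round(1))
Rm=np.array([[np.cos(q[2]),-np.sin(q[2])],[np.sin(q[2]),np.cos(q[2])]])
print("gun from case",q[:2]+Rm@[-22,30],"barrel",q[:2]+Rm@[31,30])
b=onplane(p,E,[[237,102],[269,102],[267,184],[238,184]],46)[:,:2]; print(b.round())
# bowls in top: foot ring ellipse crops
t=manip.camera("top"); cv2.imwrite("pics/bowls.png",np.hstack([cv2.resize(t["pixels"][70:180,280:390,::-1],(400,400),interpolation=2),cv2.resize(t["pixels"][100:210,410:520,::-1],(400,400),interpolation=2)]))
E
```

```text
[[543. 423.]
 [553. 204.]
 [319. 193.]
 [305. 414.]]
case [4.29888284e+02 3.08701229e+02 4.72688108e-02] [ 0.6  2.1  1.3 -1.  -2.2 -0.9  0.4 -0.2]
gun from case [406.49532104 337.62819311] barrel [459.43612204 340.13250725]
[[478. 362.]
 [482. 313.]
 [355. 312.]
 [351. 359.]]
```

View pics/bowls.png

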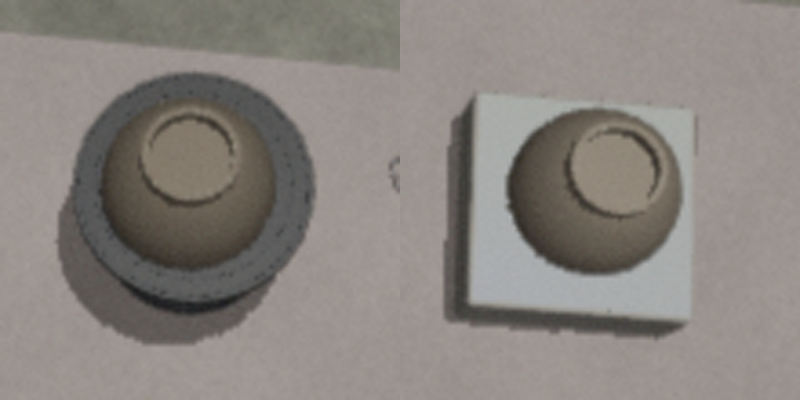

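```bash
python3 -m crank '[{"offset":[0.01,0.018,-0.02],"spin":0},{"offset":[0.02,0.036,-0.04],"spin":-1},{"offset":[0.03,0.054,-0.06],"spin":-2},{"offset":[0.04,0.072,-0.08],"spin":-2},{"offset":[0.05,0.09,-0.1],"spin":-2},{"offset":[0.059,0.104,-0.12],"spin":-2},{"offset":[0.059,0.104,-0.136],"spin":-2},{"offset":[0.059,0.104,-0.136],"spin":-2}]'
python3 - <<'E'
from h import *
p,E,s=shoot("wrist","w2")
print(s["eef_pos"],s["eef_rot"])
cv2.imwrite("pics/w2c.png",cv2.resize(p["pixels"][100:300,200:466,::-1],(798,600),interpolation=2))
t=manip.camera("top");Et=ext(t,None)
print("bowl_w",onplane(t,Et,[332.3,112.4],198),"head",onplane(t,Et,[333.6,121.4],120),"bowl_p",onplane(t,Et,[469.7,146.6],138))
E
```

```text
clock: 3.77
eef_pos: [439.5, 337.1, 196.4]
eef_rot: [3.138, 0.003, 0.04]
wrist_force: [0.1, 0.6, -0.3]
finger_gap: 94.0
[439.48019285 337.11041312 196.43687295] [3.13772832e+00 3.00562677e-03 4.00781876e-02]
bowl_w [[763.96325304  58.00016265 198.        ]] head [[765.68883698  51.46772676 120.        ]] bowl_p [[ 720.96011143 -371.03022128  138.        ]]
```

View pics/w2.png

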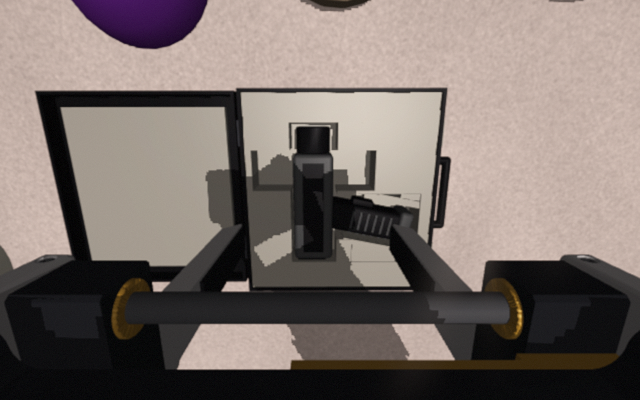

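The close-up shows the barrel box at px (293..332, 152..258), the nose front at y=126, and the finger wells at x 253..375, y 150..188.

```bash
python3 - <<'E'
from h import *
p=manip.camera("wrist"); s=manip.read_state(); E=ext(p,s)
P=lambda uv,z:onplane(p,E,uv,z)[:,:2].round(1).tolist()
print("box",P([[296,152],[332,152],[331,258],[293,258]],46))
print("nose",P([[297,126],[330,126]],26))
print("well",P([[253,187],[375,187],[253,150],[375,150]],47))
print("case",P([[237,89],[446,89]],47))
E
```

```text
box [[481.9, 362.2], [483.5, 321.7], [354.4, 316.2], [352.5, 362.9]]
nose [[510.3, 363.0], [511.9, 324.5]]
well [[440.0, 410.8], [445.6, 270.0], [482.3, 410.3], [487.7, 273.7]]
case [[546.1, 426.6], [555.0, 203.6]]
```

```bash
python3 -m crank '[{"offset":[0.0235,0.0045,0],"spin":0.3},{"offset":[0.0235,0.0045,-0.03],"spin":0.3},{"offset":[0.0235,0.0045,-0.06],"spin":0.3},{"offset":[0.0235,0.0045,-0.09],"spin":0.3},{"offset":[0.0235,0.0045,-0.12],"spin":0.3},{"offset":[0.0235,0.0045,-0.13],"spin":0.3},{"offset":[0.0235,0.0045,-0.13],"spin":0.3},{"offset":[0.0235,0.0045,-0.13],"spin":0.3}]'
python3 -c "
from h import *
p,E,s=shoot('wrist','w3');print(s['eef_pos'],s['eef_rot'],s['wrist_force'])"
```

```text
clock: 4.58
eef_pos: [464.8, 342.2, 73.2]
eef_rot: [-3.141, -0.005, 0.045]
wrist_force: [0.2, -0.5, 0.8]
finger_gap: 93.9
[464.81583965 342.24306926  73.20384358] [-3.14086137 -0.00463345  0.04457243] [ 0.22401169 -0.46126731  0.76133088]
```

View pics/w3.png

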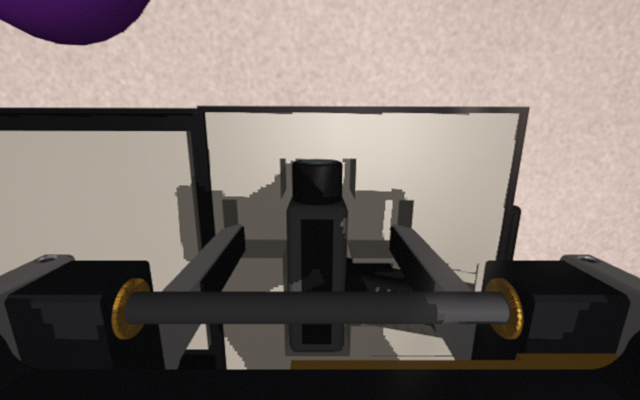

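The barrel is centred between the fingers (317 against 318 px) and the fingertips line up with the wells. Next I descend and grip.

```bash
python3 -m crank '[{"offset":[-0.001,-0.0005,-0.02],"spin":0},{"offset":[-0.001,-0.0005,-0.04],"spin":0},{"offset":[-0.001,-0.0005,-0.055],"spin":0},{"offset":[-0.001,-0.0005,-0.062],"spin":0},{"offset":[-0.001,-0.0005,-0.062],"spin":0},{"offset":[-0.001,-0.0005,-0.062],"spin":0},{"offset":[-0.001,-0.0005,-0.062],"spin":0},{"offset":[-0.001,-0.0005,-0.062],"spin":0}]' 1 40
python3 -m crank '[{"offset":[0,0,0],"spin":0},{"offset":[0,0,0],"spin":0},{"offset":[0,0,0],"spin":0},{"offset":[0,0,0],"spin":0},{"offset":[0,0,0],"spin":0},{"offset":[0,0,0],"spin":0},{"offset":[0,0,0],"spin":0},{"offset":[0,0,0],"spin":0}]' 0.3 40
```

```text
clock: 5.3
eef_pos: [464.7, 342.4, 13.2]
eef_rot: [-3.139, -0.008, 0.045]
wrist_force: [0.8, 0.6, -0.2]
finger_gap: 93.9
clock: 5.97
eef_pos: [464.7, 342.4, 13.1]
eef_rot: [-3.139, -0.007, 0.045]
wrist_force: [0.3, -1.0, 0.2]
finger_gap: 45.6
```

```bash
python3 -m crank '[{"offset":[0,0,0.01],"spin":0},{"offset":[0,0,0.025],"spin":0},{"offset":[0,0,0.045],"spin":0},{"offset":[0,0,0.065],"spin":0},{"offset":[0,0,0.085],"spin":0},{"offset":[0,0,0.105],"spin":0},{"offset":[0,-0.01,0.12],"spin":0},{"offset":[0.005,-0.03,0.12],"spin":0}]'
python3 -m crank '[{"offset":[0.005,-0.03,0],"spin":0},{"offset":[0.01,-0.065,0],"spin":0},{"offset":[0.02,-0.1,0],"spin":-1},{"offset":[0.03,-0.135,0],"spin":-2},{"offset":[0.04,-0.17,0],"spin":-2.6},{"offset":[0.05,-0.205,0],"spin":-2.6},{"offset":[0.055,-0.24,0],"spin":-2.6},{"offset":[0.055,-0.265,0],"spin":-2.6}]'
python3 -c "
from h import *
p,E,s=shoot('wrist','w4');print(s['eef_pos'],s['eef_rot'],s['wrist_force'],s['moment'],s['finger_gap'])"
```

```text
clock: 6.63
eef_pos: [470.1, 313.9, 137.0]
eef_rot: [-3.137, -0.012, 0.047]
wrist_force: [0.6, -0.2, -1.3]
finger_gap: 45.7
clock: 7.3
eef_pos: [525.5, 46.3, 137.5]
eef_rot: [-3.137, -0.012, -0.0]
wrist_force: [1.0, 0.6, -2.4]
finger_gap: 45.7
[525.52643951  46.25728788 137.51841591] [-3.13674835e+00 -1.23122745e-02 -9.74812596e-06] [ 0.96223326  0.58332486 -2.41494801] [ 0.11221316 -0.13043442 -0.01446761] 45.70424061526927
```

View pics/w4.png

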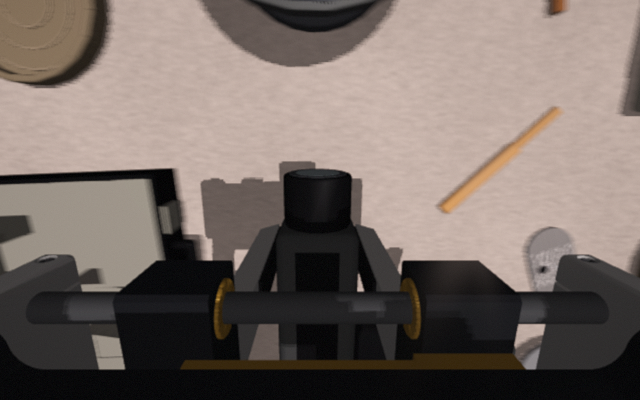

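The gun is held level in the jaws, and the bench below is clear (knife tip at px (443,210)). Next I lower it.

```bash
python3 -m crank '[{"offset":[-0.01,-0.01,-0.03],"spin":0},{"offset":[-0.02,-0.02,-0.06],"spin":0},{"offset":[-0.02,-0.02,-0.085],"spin":0},{"offset":[-0.02,-0.02,-0.1],"spin":0},{"offset":[-0.02,-0.02,-0.11],"spin":0},{"offset":[-0.02,-0.02,-0.115],"spin":0},{"offset":[-0.02,-0.02,-0.118],"spin":0},{"offset":[-0.02,-0.02,-0.12],"spin":0}]'
python3 -m crank '[{"offset":[0,0,-0.002],"spin":0},{"offset":[0,0,-0.004],"spin":0},{"offset":[0,0,-0.006],"spin":0},{"offset":[0,0,-0.008],"spin":0},{"offset":[0,0,-0.009],"spin":0},{"offset":[0,0,-0.009],"spin":0},{"offset":[0,0,-0.009],"spin":0},{"offset":[0,0,-0.009],"spin":0}]'
```

```text
clock: 8.02
eef_pos: [505.7, 23.6, 18.0]
eef_rot: [-3.138, -0.013, -0.001]
wrist_force: [-0.6, -0.3, -2.8]
finger_gap: 45.8
clock: 8.68
eef_pos: [505.8, 23.6, 9.1]
eef_rot: [-3.138, -0.013, -0.001]
wrist_force: [0.5, 0.7, -2.3]
finger_gap: 46.1
```

```bash
python3 -m crank '[{"offset":[0,0,-0.0005],"spin":0},{"offset":[0,0,-0.001],"spin":0},{"offset":[0,0,-0.0015],"spin":0},{"offset":[0,0,-0.002],"spin":0},{"offset":[0,0,-0.0025],"spin":0},{"offset":[0,0,-0.0025],"spin":0},{"offset":[0,0,-0.0025],"spin":0},{"offset":[0,0,-0.0025],"spin":0}]'
```

```text
clock: 9.35
eef_pos: [506.1, 23.7, 7.1]
eef_rot: [-3.138, -0.014, -0.001]
wrist_force: [-1.0, 1.5, 6.4]
finger_gap: 45.6
```

```bash
python3 -m crank '[{"offset":[0,0,0],"spin":0},{"offset":[0,0,0],"spin":0},{"offset":[0,0,0],"spin":0},{"offset":[0,0,0],"spin":0},{"offset":[0,0,0.01],"spin":0},{"offset":[0,0,0.03],"spin":0},{"offset":[0,0,0.06],"spin":0},{"offset":[0,0,0.09],"spin":0}]' 1 40
python3 -m crank '[{"offset":[-0.01,0,0.03],"spin":0},{"offset":[-0.02,-0.01,0.06],"spin":0},{"offset":[-0.04,-0.02,0.09],"spin":0},{"offset":[-0.06,-0.03,0.12],"spin":0},{"offset":[-0.08,-0.04,0.14],"spin":0},{"offset":[-0.1,-0.04,0.16],"spin":0},{"offset":[-0.1,-0.04,0.16],"spin":0},{"offset":[-0.1,-0.04,0.16],"spin":0}]'
python3 -c "
from h import *
p,E,s=shoot('wrist','w5');print(s['eef_pos'],s['eef_rot'])
cv2.imwrite('pics/w5c.png',cv2.resize(p['pixels'][50:350,120:520,::-1],(800,600),interpolation=2))"
```

```text
clock: 10.02
eef_pos: [505.6, 23.6, 98.4]
eef_rot: [-3.138, -0.013, -0.001]
wrist_force: [0.3, -0.6, 0.4]
finger_gap: 93.2
clock: 10.68
eef_pos: [405.6, -16.4, 259.7]
eef_rot: [-3.138, -0.016, -0.002]
wrist_force: [0.4, -0.2, -0.1]
finger_gap: 94.1
[405.60396119 -16.44652892 259.73949043] [-3.13815219e+00 -1.57788692e-02 -1.68372864e-03]
```

View pics/w5c.png

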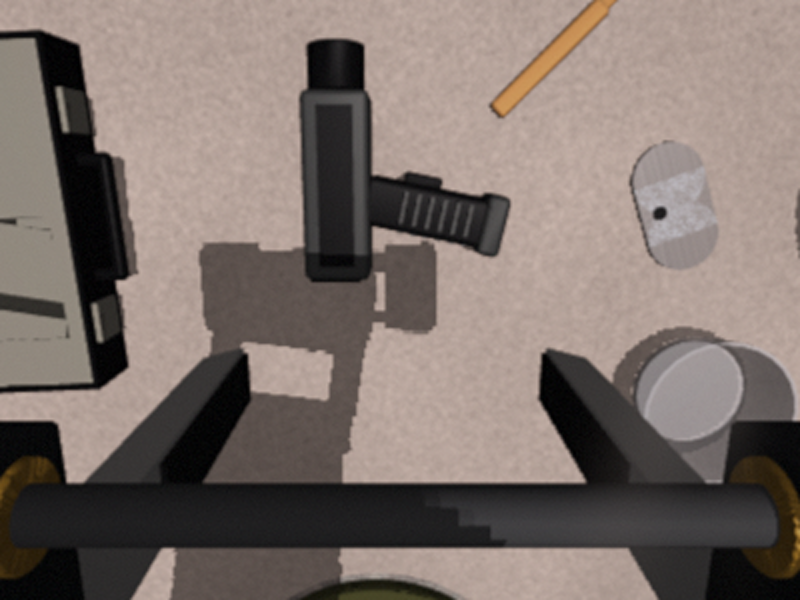

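The gun lies flat: barrel at crop (303..371, 92..279), handle to the right, trigger at (423,180).

```bash
python3 - <<'E'
from h import *
p=manip.camera("wrist"); s=manip.read_state(); E=ext(p,s)
u=lambda a:np.array(a)/2+[120,50]
P=lambda uv,z:onplane(p,E,u(uv),z)[:,:2].round(1).tolist()
print("box",P([[303,92],[369,92],[371,279],[306,279]],40))
print("nose",P([[308,42],[363,42]],20))
print("handle butt",P([[509,198],[494,255],[480,200],[470,245]],38))
print("trig",P([[423,178]],22))
for name,m in (("x+",0),):
  for yaw in (0,):
    g=np.array([452,26.]); 
    print(proj(p,E,[[446,26-55,38],[452,26,40]]))
E
```

```text
box [[515.9, 42.3], [515.9, 0.0], [393.7, -0.1], [393.7, 44.7]]
nose [[549.3, 40.9], [549.3, 4.5]]
handle butt [[448.6, -93.0], [410.1, -84.5], [447.3, -73.6], [417.0, -67.8]]
trig [[461.3, -36.0]]
[[326.71333306 150.99961367]
 [285.49600034 146.56413161]]
```

```bash
python3 -m crank '[{"offset":[0.005,0,-0.01],"spin":7},{"offset":[0.01,-0.005,-0.02],"spin":14},{"offset":[0.015,-0.01,-0.03],"spin":21},{"offset":[0.02,-0.015,-0.04],"spin":28},{"offset":[0.025,-0.016,-0.06],"spin":35},{"offset":[0.03,-0.016,-0.08],"spin":42},{"offset":[0.036,-0.016,-0.1],"spin":49},{"offset":[0.036,-0.016,-0.11],"spin":56}]' 1 40
python3 -m crank '[{"offset":[0,0,-0.01],"spin":7},{"offset":[0,0,-0.02],"spin":14},{"offset":[0,0,-0.03],"spin":21},{"offset":[0,0,-0.04],"spin":22.5},{"offset":[0,0,-0.05],"spin":22.5},{"offset":[0,0,-0.06],"spin":22.5},{"offset":[0,0,-0.06],"spin":22.5},{"offset":[0,0,-0.06],"spin":22.5}]'
python3 -c "
from h import *
p,E,s=shoot('wrist','w6');print(s['eef_pos'],s['eef_rot'])
cv2.imwrite('pics/w6c.png',cv2.resize(p['pixels'][50:350,120:520,::-1],(800,600),interpolation=2))"
```

```text
clock: 11.45
eef_pos: [441.5, -31.9, 144.2]
eef_rot: [-3.133, -0.01, 0.983]
wrist_force: [-0.1, -0.3, -0.3]
finger_gap: 94.0
clock: 12.12
eef_pos: [441.2, -31.8, 83.6]
eef_rot: [-3.131, -0.01, 1.374]
wrist_force: [0.2, 0.8, 0.9]
finger_gap: 94.4
[441.23522226 -31.81098834  83.56141719] [-3.1314619  -0.00978591  1.37416704]
```

View pics/w6c.png

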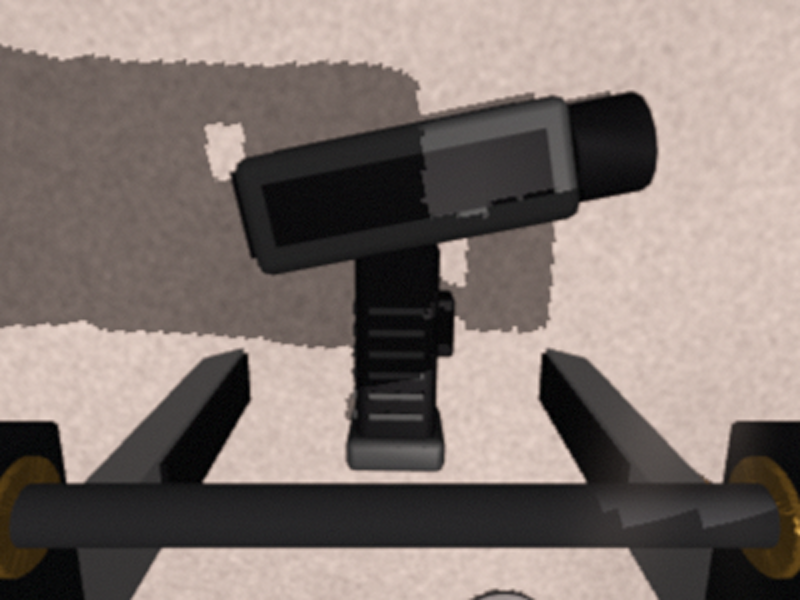

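The handle sits upright and centred between the fingers (about 400 against 395), with the trigger at (445,322). I'll descend and squeeze.

```bash
python3 -m crank '[{"offset":[0,0,-0.02],"spin":0.2},{"offset":[0,0,-0.04],"spin":0.2},{"offset":[0,0,-0.06],"spin":0.2},{"offset":[0,0,-0.07],"spin":0.2},{"offset":[0,0,-0.076],"spin":0.2},{"offset":[0,0,-0.078],"spin":0.2},{"offset":[0,0,-0.078],"spin":0.2},{"offset":[0,0,-0.078],"spin":0.2}]' 1 40
python3 -m crank '[{"offset":[0,0,0],"spin":0},{"offset":[0,0,0],"spin":0},{"offset":[0,0,0],"spin":0},{"offset":[0,0,0],"spin":0},{"offset":[0,0,0],"spin":0},{"offset":[0,0,0],"spin":0},{"offset":[0,0,0],"spin":0},{"offset":[0,0,0],"spin":0}]' 0.2 45
```

```text
clock: 12.83
eef_pos: [442.1, -32.0, 7.0]
eef_rot: [-3.134, -0.01, 1.378]
wrist_force: [-0.3, -0.0, 0.0]
finger_gap: 93.5
clock: 13.5
eef_pos: [442.2, -32.0, 7.0]
eef_rot: [-3.134, -0.01, 1.378]
wrist_force: [0.9, 0.2, -1.4]
finger_gap: 44.0
```

```bash
python3 -m crank '[{"offset":[0,0,0],"spin":0},{"offset":[0,0,0],"spin":0},{"offset":[0,0,0],"spin":0},{"offset":[0,0,0],"spin":0},{"offset":[0,0,0],"spin":0},{"offset":[0,0,0],"spin":0},{"offset":[0,0,0],"spin":0},{"offset":[0,0,0],"spin":0}]' 0.2 45
```

```text
clock: 14.17
eef_pos: [442.1, -32.0, 7.0]
eef_rot: [-3.134, -0.01, 1.378]
wrist_force: [-3.6, -0.7, 5.5]
finger_gap: 34.2
```

The gap of 34 mm means the trigger is squeezed. Next I refine the bowl axes by fitting model silhouettes to masks in both cameras.

```bash
cat > fit.py <<'E'
from h import *
from scipy.optimize import minimize
th=np.linspace(0,6.283,60)
prof=[(0,75),(12,74),(39,66),(60,55),(78,40)]
def hull(p,E,xy,z0):
    X=np.vstack([np.c_[xy[0]+r*np.cos(th),xy[1]+r*np.sin(th),0*th+z0+z] for z,r in prof])
    return cv2.convexHull(proj(p,E,X).astype(np.float32))
def ras(h):
    m=np.zeros((400,640),np.uint8); cv2.fillPoly(m,[np.round(h*16).astype(np.int32)],1,shift=4); return m>0
for n in ("top","scene"):
    p=manip.camera(n);E=ext(p,None)
    ms=manip.masks_of(p,"bowl_w")
    for nm,z0,g in (("w",120,(764,56)),("p",60,(721,-371))):
        g0=ras(hull(p,E,g,z0))
        if not ms: continue
        M=max((m["mask"] for m in ms),key=lambda m:(m&g0).sum()/(m|g0).sum())
        f=lambda q:1-(ras(hull(p,E,q,z0))&M).sum()/(ras(hull(p,E,q,z0))|M).sum()
        r=minimize(f,g,method="Nelder-Mead",options=dict(initial_simplex=[g,(g[0]+15,g[1]),(g[0],g[1]+15)]))
        print(n,nm,r.x.round(1),round(1-r.fun,3))
p=None
E
python3 fit.py
```

```text
top w [766.   59.7] 0.972
top p [ 724.2 -372.9] 0.968
scene w [766.4  59.7] 0.944
scene p [ 725.4 -371.9] 0.981
```

```bash
python3 -m crank '[{"offset":[0,0,0.01],"spin":0},{"offset":[0,0,0.03],"spin":0},{"offset":[0,0,0.05],"spin":0},{"offset":[0,0,0.07],"spin":0},{"offset":[0,0,0.09],"spin":0},{"offset":[0,0,0.11],"spin":0},{"offset":[0,0,0.13],"spin":0},{"offset":[0,0,0.139],"spin":0}]'
```

```text
clock: 15.03
eef_pos: [442.9, -32.0, 148.7]
eef_rot: [-3.137, -0.01, 1.378]
wrist_force: [0.2, -0.7, -1.4]
finger_gap: 33.9
```

```bash
python3 -m crank '[{"offset":[0.01,0.008,0],"spin":0},{"offset":[0.02,0.016,0],"spin":-0.4},{"offset":[0.03,0.024,-0.002],"spin":-0.4},{"offset":[0.04,0.03,-0.002],"spin":-0.4},{"offset":[0.047,0.035,-0.002],"spin":-0.4},{"offset":[0.049,0.0365,-0.002],"spin":-0.4},{"offset":[0.049,0.0365,-0.002],"spin":-0.4},{"offset":[0.049,0.0365,-0.002],"spin":-0.4}]'
python3 - <<'E'
from h import *
w,E,s=shoot("wrist","w7"); t,Et,_=shoot("scene","s7")
print(s["eef_pos"],s["eef_rot"],s["finger_gap"])
a=cv2.resize(w["pixels"][0:300,40:440,::-1],(400,300))
b=cv2.resize(t["pixels"][150:350,200:467,::-1],(400,300),interpolation=2)
cv2.imwrite("pics/c7.png",np.hstack([cv2.resize(w["pixels"][0:240,120:440,::-1],(400,300)),b]))
x,y,z=s["eef_pos"]
M=[[x+108,y+55,z+13],[x+78,y+78,z+33],[x+78,y+32,z+33],[x-49,y+78,z+33],[x-49,y+32,z+33]]
print("wrist",proj(w,E,M).round(1).tolist()); print("scene",proj(t,Et,M).round(1).tolist())
E
```

```text
clock: 15.7
eef_pos: [491.6, 4.4, 146.4]
eef_rot: [-3.137, -0.01, 1.371]
wrist_force: [-0.6, 0.2, -1.5]
finger_gap: 34.1
[491.56058985   4.42569795 146.36184396] [-3.1366431  -0.00987852  1.37120552] 34.12608250306078
wrist [[491.6, 115.6], [447.9, 76.5], [456.7, 172.9], [186.3, 131.9], [212.6, 220.4]]
scene [[335.6, 212.8], [334.5, 198.5], [322.9, 206.4], [306.2, 175.6], [294.8, 182.7]]
```

View pics/c7.png

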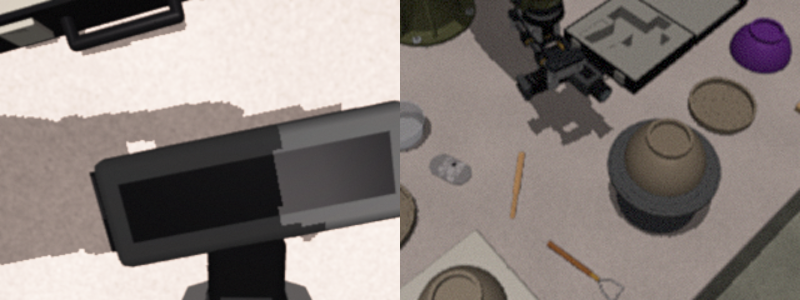

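The gun is level at the wheel bowl and nothing else has moved. A precise edge check of the gun's pose in the hand follows.

```bash
cat > pose.py <<'E'
from h import *
from scipy.optimize import least_squares
s=manip.read_state(); p=manip.camera("wrist"); E=ext(p,s)
ms=manip.masks_of(p,"gun"); print([(round(m["conf"],2),int(m["mask"].sum())) for m in ms])
g=cv2.GaussianBlur(cv2.cvtColor(p["pixels"],cv2.COLOR_RGB2GRAY),(3,3),0)
M=max((m["mask"] for m in ms),key=lambda m:m.sum())
ys,xs=np.nonzero(M); print("mask ext",xs.min(),xs.max(),ys.min(),ys.max())
up=[];lo=[]
gy=np.abs(np.gradient(g.astype(float),axis=0)) 
gy=np.gradient(g.astype(float),axis=0)
for c in range(235,445,5):
    r=np.nonzero(M[:,c])[0]
    a=r.min(); w=gy[max(a-9,0):a+9,c]; up.append((c,max(a-9,0)+w.argmin()))
    if c<270 or c>360:
        b=r.max(); 
        w=gy[150:235,c]; lo.append((c,150+w.argmax()))
cx=[]
for r in range(150,200,5): 
    c=np.nonzero(M[r])[0].min(); cx.append((c,r))
up,lo=np.array(up),np.array(lo)
print("up",up[::4].tolist(),"lo",lo[::2].tolist(),"back",cx[::3])
x,y,z=s["eef_pos"]; zt=z-7+40
for nm,L in (("up",up),("lo",lo)):
    X=onplane(p,E,L,zt); 
    k=np.polyfit(X[:,0],X[:,1],1)
    res=np.abs(np.polyval(k,X[:,0])-X[:,1]); ok=res<3; k=np.polyfit(X[ok,0],X[ok,1],1)
    print(nm,"slope",k[0].round(4),"y at gun origin rel tcp",(np.polyval(k,x+6)-y).round(2),ok.sum(),len(ok))
print("back rel",(onplane(p,E,cx,zt)[:,:2]-[x,y]).round(1)[::3].tolist())
E
python3 pose.py
```

```text
[(0.73, 35375)]
mask ext 192 514 78 351
up [[235, 120], [255, 116], [275, 112], [295, 108], [315, 104], [335, 99], [355, 95], [375, 86], [395, 88], [415, 84], [435, 80]] lo [[235, 211], [245, 209], [255, 208], [265, 206], [370, 186], [380, 184], [390, 182], [400, 181], [410, 179], [420, 177], [430, 175], [440, 173]] back [(np.int64(195), 150), (np.int64(198), 165), (np.int64(203), 180), (np.int64(207), 195)]
up slope -0.0036 y at gun origin rel tcp 78.62 42 42
lo slope -0.0102 y at gun origin rel tcp 33.97 23 23
back rel [[-47.3, 68.8], [-48.0, 61.4], [-47.8, 53.6], [-48.0, 45.7]]
```

The aim ray passes within 1 mm of the bowl axis, the standoff is about 99 mm and the muzzle is at about z=159. I'll hold it here.

```bash
python3 -m crank '[{"offset":[0,0,0],"spin":0},{"offset":[0,0,0],"spin":0},{"offset":[0,0,0],"spin":0},{"offset":[0,0,0],"spin":0},{"offset":[0,0,0],"spin":0},{"offset":[0,0,0],"spin":0},{"offset":[0,0,0],"spin":0},{"offset":[0,0,0],"spin":0}]'
python3 -m crank '[{"offset":[0,0,0],"spin":0},{"offset":[0,0,0],"spin":0},{"offset":[0,0,0],"spin":0},{"offset":[0,0,0],"spin":0},{"offset":[0,0,0],"spin":0},{"offset":[0,0,0],"spin":0},{"offset":[0,0,0],"spin":0},{"offset":[0,0,0],"spin":0}]'
python3 -m crank '[{"offset":[0,0,0],"spin":0},{"offset":[0,0,0],"spin":0},{"offset":[0,0,0],"spin":0},{"offset":[0,0,0],"spin":0},{"offset":[0,0,0],"spin":0},{"offset":[0,0,0],"spin":0},{"offset":[0,0,0],"spin":0},{"offset":[0,0,0],"spin":0}]'
python3 -m crank '[{"offset":[0,0,0],"spin":0},{"offset":[0,0,0],"spin":0},{"offset":[0,0,0],"spin":0},{"offset":[0,0,0],"spin":0},{"offset":[0,0,0],"spin":0},{"offset":[0,0,0],"spin":0},{"offset":[0,0,0],"spin":0},{"offset":[0,0,0],"spin":0}]'
python3 - <<'E'
import numpy as np
yaw=np.arctan2(-372.5,724.5); print(np.degrees(yaw))
for a in (yaw,-0.35):
    c,s=np.cos(a),np.sin(a); R=np.array([[c,-s],[s,c]])
    print(a,"tool yaw",1.371+a+0.006, "tcp",np.array([724.5,-372.5])-R@[166+102+7,56.3], "spin",np.degrees(a+.006))
E
```

```text
clock: 16.57
eef_pos: [491.7, 4.2, 146.7]
eef_rot: [-3.137, -0.01, 1.371]
wrist_force: [1.1, -0.3, -3.1]
finger_gap: 34.0
clock: 17.23
eef_pos: [491.7, 4.2, 146.8]
eef_rot: [-3.137, -0.01, 1.371]
wrist_force: [0.6, -0.0, -1.8]
finger_gap: 34.1
clock: 17.9
eef_pos: [491.7, 4.2, 146.7]
eef_rot: [-3.137, -0.01, 1.371]
wrist_force: [-0.4, 0.2, -2.3]
finger_gap: 34.0
clock: 18.57
eef_pos: [491.7, 4.2, 146.7]
eef_rot: [-3.137, -0.01, 1.371]
wrist_force: [0.6, -0.1, -2.2]
finger_gap: 34.0
-27.209857047288008
-0.47490159447215813 tool yaw 0.9020984055278418 tcp [ 454.1888989  -296.82570699] spin -26.86608237020951
-0.35 tool yaw 1.027 tcp [ 446.86735741 -331.08978668] spin -19.709748152500318
```

```bash
python3 -m crank '[{"offset":[-0.03,-0.02,0],"spin":-3},{"offset":[-0.05,-0.055,0],"spin":-7},{"offset":[-0.06,-0.09,0],"spin":-11},{"offset":[-0.06,-0.125,0],"spin":-15},{"offset":[-0.06,-0.16,0],"spin":-19},{"offset":[-0.06,-0.195,0],"spin":-23},{"offset":[-0.06,-0.23,0],"spin":-26},{"offset":[-0.06,-0.26,0],"spin":-26.9}]'
python3 -m crank '[{"offset":[0.005,-0.012,-0.01],"spin":0},{"offset":[0.01,-0.024,-0.02],"spin":0},{"offset":[0.015,-0.036,-0.03],"spin":0},{"offset":[0.0225,-0.041,-0.04],"spin":0},{"offset":[0.0225,-0.041,-0.05],"spin":0},{"offset":[0.0225,-0.041,-0.06],"spin":0},{"offset":[0.0225,-0.041,-0.0605],"spin":0},{"offset":[0.0225,-0.041,-0.0605],"spin":0}]'
python3 - <<'E'
from h import *
w,E,s=shoot("wrist","w8"); t,Et,_=shoot("scene","s8")
print(s["eef_pos"],s["eef_rot"],s["finger_gap"])
cv2.imwrite("pics/c8.png",np.hstack([cv2.resize(w["pixels"][0:240,120:440,::-1],(400,300)),cv2.resize(t["pixels"][200:400,100:367,::-1],(400,300),interpolation=2)]))
a=s["eef_rot"][2]-1.371-0.006; c,q=np.cos(a),np.sin(a); m=s["eef_pos"][:2]+np.array([[c,-q],[q,c]])@[109,56.3]
d=np.array([724.5,-372.5])-m; print("muzzle",m,s["eef_pos"][2]+13,"along",d@[c,q],"lateral",d@[-q,c])
E
```

```text
clock: 19.23
eef_pos: [431.3, -258.0, 146.8]
eef_rot: [-3.138, -0.01, 0.897]
wrist_force: [0.5, 0.9, -1.8]
finger_gap: 34.0
clock: 19.9
eef_pos: [453.4, -298.4, 86.0]
eef_rot: [-3.137, -0.01, 0.898]
wrist_force: [-0.6, -0.6, -2.5]
finger_gap: 34.3
[ 453.40768122 -298.41091575   86.00599551] [-3.13672129 -0.00994932  0.89757683] 34.299166913391176
muzzle [ 576.08850347 -298.73626551] 99.00599551393955 along 165.70456406339082 lateral 3.009697259260321
```

View pics/c8.png

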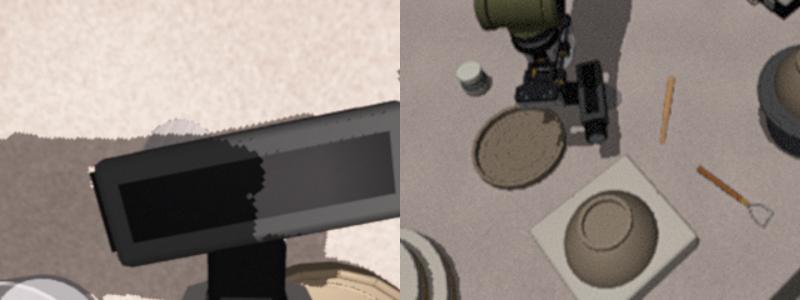

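The gun is in the same pose in the hand and points at the slab bowl, with 3 mm lateral error. I'll correct that and hold.

```bash
python3 -m crank '[{"offset":[0.0014,0.0027,0],"spin":0},{"offset":[0.0014,0.0027,0],"spin":0},{"offset":[0.0014,0.0027,0],"spin":0},{"offset":[0.0014,0.0027,0],"spin":0},{"offset":[0.0014,0.0027,0],"spin":0},{"offset":[0.0014,0.0027,0],"spin":0},{"offset":[0.0014,0.0027,0],"spin":0},{"offset":[0.0014,0.0027,0],"spin":0}]'
python3 -m crank '[{"offset":[0,0,0],"spin":0},{"offset":[0,0,0],"spin":0},{"offset":[0,0,0],"spin":0},{"offset":[0,0,0],"spin":0},{"offset":[0,0,0],"spin":0},{"offset":[0,0,0],"spin":0},{"offset":[0,0,0],"spin":0},{"offset":[0,0,0],"spin":0}]'
python3 -m crank '[{"offset":[0,0,0],"spin":0},{"offset":[0,0,0],"spin":0},{"offset":[0,0,0],"spin":0},{"offset":[0,0,0],"spin":0},{"offset":[0,0,0],"spin":0},{"offset":[0,0,0],"spin":0},{"offset":[0,0,0],"spin":0},{"offset":[0,0,0],"spin":0}]'
python3 -m crank '[{"offset":[0,0,0],"spin":0},{"offset":[0,0,0],"spin":0},{"offset":[0,0,0],"spin":0},{"offset":[0,0,0],"spin":0},{"offset":[0,0,0],"spin":0},{"offset":[0,0,0],"spin":0},{"offset":[0,0,0],"spin":0},{"offset":[0,0,0],"spin":0}]'
python3 -m crank '[{"offset":[0,0,0],"spin":0},{"offset":[0,0,0],"spin":0},{"offset":[0,0,0],"spin":0},{"offset":[0,0,0],"spin":0},{"offset":[0,0,0],"spin":0},{"offset":[0,0,0],"spin":0},{"offset":[0,0,0],"spin":0},{"offset":[0,0,0],"spin":0}]'
```

```text
clock: 20.67
eef_pos: [455.3, -296.2, 87.0]
eef_rot: [-3.139, -0.01, 0.897]
wrist_force: [0.4, -0.4, -2.2]
finger_gap: 33.9
clock: 21.33
eef_pos: [455.3, -296.2, 87.0]
eef_rot: [-3.139, -0.01, 0.898]
wrist_force: [-0.0, 0.3, -1.8]
finger_gap: 34.6
clock: 22.0
eef_pos: [455.3, -296.2, 87.0]
eef_rot: [-3.139, -0.01, 0.897]
wrist_force: [-0.4, -0.6, -3.1]
finger_gap: 34.2
clock: 22.67
eef_pos: [455.3, -296.2, 87.0]
eef_rot: [-3.139, -0.01, 0.897]
wrist_force: [0.3, -0.3, -2.6]
finger_gap: 34.1
clock: 23.33
eef_pos: [455.3, -296.2, 87.0]
eef_rot: [-3.139, -0.01, 0.897]
wrist_force: [-0.2, 0.5, -2.3]
finger_gap: 33.9
```

```bash
python3 -m crank '[{"offset":[-0.02,0.015,0.02],"spin":0},{"offset":[-0.03,0.045,0.04],"spin":4},{"offset":[-0.035,0.08,0.05],"spin":8},{"offset":[-0.035,0.115,0.05],"spin":12},{"offset":[-0.03,0.15,0.05],"spin":16},{"offset":[-0.025,0.185,0.05],"spin":20},{"offset":[-0.02,0.22,0.05],"spin":24},{"offset":[-0.015,0.25,0.05],"spin":27.5}]'
python3 -m crank '[{"offset":[0,0.015,-0.02],"spin":0},{"offset":[0,0.015,-0.045],"spin":0},{"offset":[0,0.015,-0.07],"spin":0},{"offset":[0,0.015,-0.09],"spin":0},{"offset":[0,0.015,-0.105],"spin":0},{"offset":[0,0.015,-0.112],"spin":0},{"offset":[0,0.015,-0.116],"spin":0},{"offset":[0,0.015,-0.117],"spin":0}]'
```

```text
clock: 24.0
eef_pos: [440.2, -44.2, 137.3]
eef_rot: [-3.139, -0.01, 1.381]
wrist_force: [0.7, -0.8, -2.1]
finger_gap: 33.9
clock: 24.67
eef_pos: [440.3, -29.2, 20.2]
eef_rot: [-3.139, -0.01, 1.381]
wrist_force: [0.6, -1.1, -2.3]
finger_gap: 34.0
```

Now lower gently to contact.

```bash
python3 -m crank '[{"offset":[0,0,-0.002],"spin":0},{"offset":[0,0,-0.004],"spin":0},{"offset":[0,0,-0.006],"spin":0},{"offset":[0,0,-0.008],"spin":0},{"offset":[0,0,-0.01],"spin":0},{"offset":[0,0,-0.011],"spin":0},{"offset":[0,0,-0.012],"spin":0},{"offset":[0,0,-0.012],"spin":0}]'
python3 -m crank '[{"offset":[0,0,-0.0003],"spin":0},{"offset":[0,0,-0.0006],"spin":0},{"offset":[0,0,-0.001],"spin":0},{"offset":[0,0,-0.001],"spin":0},{"offset":[0,0,-0.001],"spin":0},{"offset":[0,0,-0.001],"spin":0},{"offset":[0,0,-0.001],"spin":0},{"offset":[0,0,-0.001],"spin":0}]'
```

```text
clock: 25.33
eef_pos: [440.2, -29.2, 8.1]
eef_rot: [-3.139, -0.01, 1.381]
wrist_force: [0.8, 1.5, -2.4]
finger_gap: 34.3
clock: 26.0
eef_pos: [440.3, -29.2, 7.1]
eef_rot: [-3.139, -0.01, 1.381]
wrist_force: [0.5, -0.5, -2.3]
finger_gap: 34.0
```

```bash
python3 -m crank '[{"offset":[0,0,-0.0002],"spin":0},{"offset":[0,0,-0.0004],"spin":0},{"offset":[0,0,-0.0006],"spin":0},{"offset":[0,0,-0.0008],"spin":0},{"offset":[0,0,-0.001],"spin":0},{"offset":[0,0,-0.001],"spin":0},{"offset":[0,0,-0.001],"spin":0},{"offset":[0,0,-0.001],"spin":0}]'
```

```text
clock: 26.67
eef_pos: [440.3, -29.2, 7.0]
eef_rot: [-3.139, -0.01, 1.381]
wrist_force: [-7.1, -0.2, 16.9]
finger_gap: 34.1
```

Contact (about 19 N). I'll ease up slightly, open and rise.

```bash
python3 -m crank '[{"offset":[0,0,0],"spin":0},{"offset":[0,0,0],"spin":0},{"offset":[0,0,0],"spin":0},{"offset":[0,0,0],"spin":0},{"offset":[0,0,0],"spin":0},{"offset":[0,0,0],"spin":0},{"offset":[0,0,0],"spin":0},{"offset":[0,0,0],"spin":0}]' 1 40
python3 -m crank '[{"offset":[0,0,0.005],"spin":0},{"offset":[0,0,0.02],"spin":0},{"offset":[0,0,0.045],"spin":0},{"offset":[0,0,0.08],"spin":0},{"offset":[0,0,0.115],"spin":0},{"offset":[0,0,0.15],"spin":0},{"offset":[0,0,0.18],"spin":0},{"offset":[0,0,0.2],"spin":0}]'
python3 - <<'E'
from h import *
w,E,s=shoot("wrist","w9"); t,Et,_=shoot("scene","s9")
print(s["clock"],s["eef_pos"],s["finger_gap"],s["wrist_force"])
cv2.imwrite("pics/c9.png",np.hstack([cv2.resize(w["pixels"][:,:,::-1],(400,250)),cv2.resize(t["pixels"][:,:,::-1],(400,250))]))
E
python3 fit.py
```

```text
clock: 27.33
eef_pos: [440.3, -29.2, 7.0]
eef_rot: [-3.139, -0.01, 1.381]
wrist_force: [0.2, 0.2, -0.5]
finger_gap: 84.3
clock: 28.0
eef_pos: [440.7, -29.3, 210.5]
eef_rot: [3.141, -0.01, 1.381]
wrist_force: [-0.0, 1.0, 0.2]
finger_gap: 93.9
28.0 [440.66585914 -29.26604618 210.49106278] 93.88619211599166 [-0.0022011   1.00780912  0.24428256]
top w [766.8  58.7] 0.967
top p [ 723.9 -371.9] 0.947
scene w [767.7  57.3] 0.965
scene p [ 724.2 -372.2] 0.978
```

View pics/c9.png

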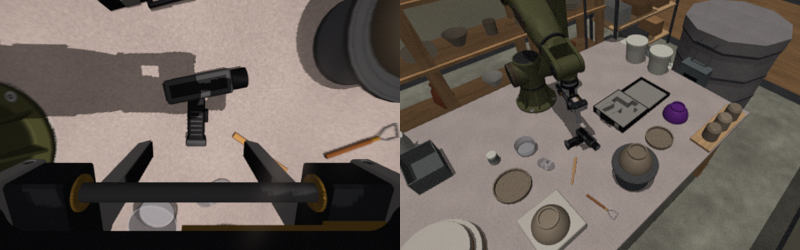

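The gun lies flat on the clear bench at wrist px (205,90). The hand is free of it, and the bowls and other things look unmoved. Handing in.

```bash
python3 -c "
from cell import manip
print(manip.sign_off())"
```

```text
the job is handed in; nothing more can be done
None
```

The job is done and handed in at about 28 s, well inside the 67 s limit; the sign-off gives no verdict.

**What I did**
1. I lifted the thermometer from its case by the barrel and laid it on its side on the clear bench.
2. I took it again by the handle. The fingers closed to about 34 mm (35 mm expected with the trigger squeezed) and stayed there through both readings.
3. I held it level for about 2.7 s at the wheel bowl and about 3.3 s at the slab bowl.
4. I laid it flat on the bench outside the case, let go and moved the hand clear.

**Checks**
- **Wheel bowl:** the aim was about 1 mm off the bowl's axis, and the lens was about 99 mm from the wall at the right height.
- **Slab bowl:** I corrected a 3 mm sideways error before the hold. The lens was then about 98 mm from the wall and about 1 mm high, calculated from the arm position. I did not take a fresh picture after that correction.
- **Final pictures:** the thermometer lies flat and free of the hand, and nothing else looks moved. The bowl positions re-measured within 1–2.5 mm of before, which is about the accuracy of the measurement.
- **Forces:** the largest wrist force I saw at the end of a move was about 18 N, at the final set-down.

No check failed or disagreed.

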